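Set the cut-length gauge against its marked stop

TASK

Set the cut-length gauge on the bench: with the fingertips, press down the brake cap in the middle of the slider, keep it pressed and push the slider along its rail until it is fully up against the marked stop (the block with the pointed fin), then let the cap spring back up so that the brake holds it there. Do not shove the slider while its brake is on, do not shift the stop, grip and lift nothing, and leave the parts around the gauge where they are.

Things in the scene. Friction and masses are not known exactly. Their poses are not given: they have to be found in the camera images.
- cap_top (a point): centre of the top of the brake cap: a black ribbed pad, 44 mm (x) by 46 mm (y), in the middle of the slider, 52 mm above the table when up. Axes as the rail. It rides with the slider and can be pressed straight down 10 mm against a spring: about 1.5 N per mm at first, 9 to 10 N from 6 mm to the bottom.
- brake_cap (a joint): how far the brake cap is pressed down, in m: 0 up (brake on), 0.010 fully down. With the cap up the brake holds the slider against about 25 N; it eases as the cap goes down and is quite free from 6 mm on: press 7 mm or more. Then the slider moves with 1 to 2 N. Let go, the cap comes up by itself and the brake is on again.
- slider_mid (a point): centre of the slider's underside, 24 mm above the table. The slider is a grey saddle, 64 mm wide (x), 92 mm long (y). At each end (+y, -y) it has an upright cheek 14 mm thick, top 62 mm above the table. The cap lies between the cheeks, which are 64 mm apart and 10 mm higher than it: closed fingertips fit between them, to press the cap and push on the cheek in front. Axes as the rail.
- slider (a joint): position of the slider along the rail, in m, growing towards the stop (slider centre in the rail's frame: y = value - 0.15).
- slider_nose (a point): centre of the slider's end face that looks towards the stop, 46 mm from the slider's centre along +y, 36 mm above the table.
- stop_face (a point): centre of the face of the marked stop that looks towards the slider, 36 mm above the table. The stop is a steel block across the rail, 64 mm wide (x), 26 mm long (y), top 50 mm above the table, with a round clamp screw and an upright pointed fin, its tip 79 mm above the table. It is clamped to the rail and shifts only under more than about 70 N.
- rail: the gauge's rail: an aluminium bar, 60 mm wide (x), 440 mm long (y), top 22 mm above the table, with a dark slot, tick marks, grey end caps 30 mm high and four feet reaching 65 mm from the centre line; fixed to the table. Origin: centre of its underside. Its y axis runs along the bar from the slider towards the stop.
- transformer_a: small open-frame transformer, dark steel core with copper coils and a black terminal top, about 62 x 72 x 66 mm, 0.7 kg; loose, to be left alone. Origin: centre of its underside.
- transformer_b: the same kind of transformer, slightly smaller, about 56 x 65 x 60 mm; loose, to be left alone. Origin: centre of its underside.
- terminal_strip: black terminal strip with brass screws, 30 x 90 x 28 mm; loose, to be left alone. Origin: centre of its underside.
- driver: screwdriver with black handle lying down, 200 mm long, 26 mm thick; loose, to be left alone. Origin: centre of its underside (under its middle).
- carton: small white carton with a band, 50 x 80 x 45 mm; loose, to be left alone. Origin: centre of its underside.
- jar: closed clear jar with white lid, 56 mm across, 60 mm tall; loose, to be left alone. Origin: centre of its underside.
- bowl: white bowl, 120 mm across, 45 mm tall; loose, to be left alone. Origin: centre of its underside.

How it is judged:
By the outcome, as a careful person would: the job done as asked, in the order asked, and still so for the second after the job is handed in, with the robot touching nothing.
It also fails if it takes over 38 s, if anything falls off the work surface, if the arm or the gripper's body presses on something with over 40 N, if the wrist force passes 120 N, or if a joint passes its speed limit or range.

ROBOT

A 6-joint arm with a two-finger parallel gripper is mounted at the origin on the work surface. World frame = base frame: x ahead of the robot, y to its left, z up, the work surface at z = 0. Lengths are in mm, angles in rad, forces in N, time in s.
With the tool pointing down it reaches from about 350 to 975 mm from the base axis. Payload 7.1 kg.
Tool frame: the origin (TCP) lies midway between the tips of the shut fingers; the grasp point (between the pads) lies 19 mm behind it (ctrl.grasp_offset is the distance from the TCP to the grasp point, in mm); z points along the fingers, y is the line along which they close (so a half turn about z gives the same grasp; the last joint's range is limited). The gripper opens to 88 mm and grips with 3 to 60 N. Pads are 20 mm wide; open, the fingers measure 115 mm over their backs; the gripper's body (75 mm by 178 mm) begins 61 mm behind the grasp point.
Start: joints at [-1.128, 0.423, 1.63, -0, 1.089, -0.019], TCP at [278.489, -559.507, 222.675] pointing down, gripper open.
Joint ranges: [-3, 3], [-0.9, 2.11], [0.09, 2.58], [-1.31, 4.45], [0.11, 2.69], [-2.54, 2.54]. Speed limits (rad/s): [2.39, 2.39, 3.01, 3.14, 3.14, 3.14].

INTERFACE

Orientations are given as a rotation vector (axis times angle).
In Python, from workcell import sensors, viewer, ctrl gives the robot as it stands. The module is installed in compiled form; this text tells all that it offers.
- The arm moves only by the shell command python3 -m handwheel 'ROWS'. ROWS is JSON, a list of rows, each a list of 7 numbers: the shift along the tool's x, y, z in mm, then the turn, a rotation vector about the tool's x, y, z in rad, then the closure, from 0 (fully open) to 1 (shut). In form: [[x, y, z, rx, ry, rz, jaw], ...]. A call has 1 to 10 rows; each row shifts and turns the commanded pose from where the row before left it, along the tool's axes as they then stand; what a row does not reach is not made up. A row lasts 1/8 s, in which the tool goes at most 62.5 mm and 10.7 degrees, less where a joint would pass 70% of its speed; a pose out of reach is approached as far as the arm can. A call is refused whole if a number of a shift passes 62.5 or a number of a turn 0.188, either way. A call with a gripper value outside its range is refused whole. The fingers move at their own pace and stop on an object; the grip force is fixed at half the most. Time passes only in rows, so rows that do not move let the fingers close. It gives the time, the measured TCP pose, the force, the opening and the grip force at its end, in the units of the state.
- sensors.get_obs(): the state, without advancing time (a new reading comes with each control period).
- viewer.get_image(name): name is "side" or "top"; returns a dict with "frame" (480x640x3 uint8, blue, green, red), "fov_y" (degrees; the focal length in pixels is half the picture's height over the tangent of half this angle, whatever the lens; pixels are square), "cx", "cy" (the principal point, pixels), "R" (3x3) and "t" (3): a world point X has camera coordinates R X + t. Camera axes: x right, y down, z forward; pixel columns grow to the right and rows downward; lengths in mm; the calibration is good to about 2 mm. A picture is of the moment at which its call begins. There is no depth.
- ctrl.close_job(): hands the job in; it is judged then, once.
The state is a dict: "t": time; "qpos": joint angles; "qvel": joint speeds; "joint_torque": joint torques, N m; "ee_pos": TCP position; "orientation": TCP orientation; "ft_force": force on the tool from outside, world axes, zero at the start; "moment": the same for the moment, N m; "width": finger opening in mm; "grasp_force": force on a finger pad.
Only numpy, scipy, OpenCV 4.12 (cv2) and the standard library are available. Lean on these libraries where they do the work, as an engineer would, in place of code of your own. Each camera call takes 0.05 s, during which the arm holds its last target. There are 200 camera calls.

## Working session

There is one attempt and no reset: what is moved stays moved. The work goes in short steps, Python scripts to look and compute and a shell command to move; the robot and the scene stay as the last step left them, time stands still between calls to the robot, and variables do not carry over. Pictures are saved under pics/ and viewed, at most 10 in all, crops included, and the job is handed in when it is done.

```bash
mkdir -p pics; cat > h.py <<'E'
import numpy as np, cv2, pickle
from workcell import sensors, viewer, ctrl
def K(d):
    f=240/np.tan(np.radians(d["fov_y"])/2); return f,d["cx"],d["cy"]
def proj(d,X):
    f,cx,cy=K(d); c=np.asarray(d["R"])@np.asarray(X,float)+np.asarray(d["t"]); return np.array([cx+f*c[0]/c[2],cy+f*c[1]/c[2]])
def at_z(d,u,v,z):
    f,cx,cy=K(d); R=np.asarray(d["R"]);t=np.asarray(d["t"])
    r=R.T@np.array([(u-cx)/f,(v-cy)/f,1]); o=-R.T@t; return o+r*(z-o[2])/r[2]
E
python3 - <<'E'
from h import *
for n in("top","side"):
    d=viewer.get_image(n); cv2.imwrite(f"pics/{n}0.png",d["frame"]); pickle.dump(d,open(n+"0.pkl","wb")); print(n,{k:v for k,v in d.items() if k!="frame"})
o=sensors.get_obs(); print(o)
E
```

```text
top {'fov_y': 52.19938498455791, 'cx': 318.41621905582235, 'cy': 240.68443949379198, 'R': array([[-1.54100485e-02, -9.99880967e-01,  7.63078642e-04],
       [-9.89502971e-01,  1.51404234e-02, -1.43717215e-01],
       [ 1.43688555e-01, -2.96975784e-03, -9.89618502e-01]]), 't': array([   8.76508751,  575.62302691, 1104.67536486])}
side {'fov_y': 50.626109426758696, 'cx': 321.6033520352988, 'cy': 236.84675372454024, 'R': array([[-0.97015118, -0.24203553,  0.01501611],
       [-0.13677384,  0.49499565, -0.85806306],
       [ 0.20024884, -0.83450471, -0.51332475]]), 't': array([ 575.14477401,  146.08729951, 1144.64043957])}
{'t': 0.1, 'qpos': array([-1.12797940e+00,  4.23761027e-01,  1.63062384e+00,  1.76618499e-05,
        1.08860593e+00, -1.89877170e-02]), 'qvel': array([-1.36228131e-05, -1.04968194e-03, -3.57158521e-03, -1.48350742e-03,
       -9.15712095e-04,  2.44763471e-03]), 'joint_torque': array([ 2.53917751e-04, -5.45611238e+01, -2.74323785e+01,  6.45713601e-02,
        1.88840559e-02, -6.41519409e-05]), 'ee_pos': array([ 278.29164711, -559.04944431,  221.97752087]), 'orientation': array([-3.05688481e+00, -7.18646195e-01,  4.37720626e-04]), 'ft_force': array([ 0.06180114,  0.84155154, -0.88386272]), 'moment': array([ 0.00148044, -0.03980053,  0.06060544]), 'grasp_force': 0.0, 'width': 87.74939363124132}
```

View pics/top0.png

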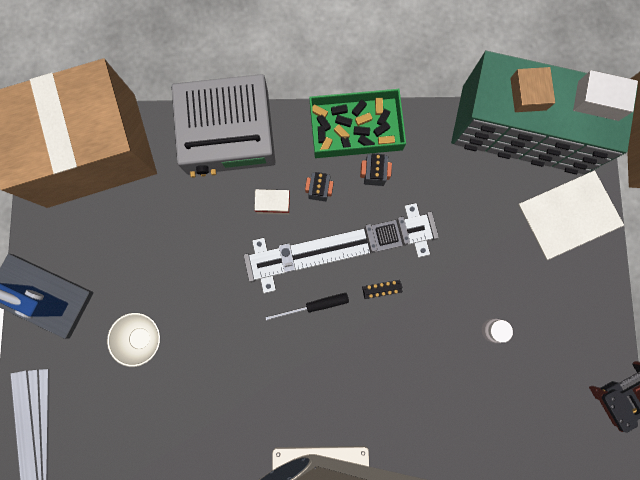

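View pics/side0.png

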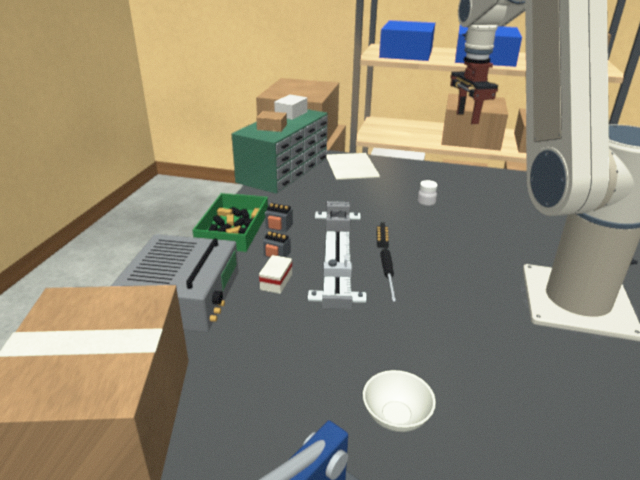

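The top view shows the slider with its black cap at about (387,235). A stop-like block sits at (287,256), and the rail runs from (434,225) to (249,267). I'll zoom in on these.

```bash
python3 - <<'E'
from h import *
a=pickle.load(open("top0.pkl","rb"));b=pickle.load(open("side0.pkl","rb"))
A=cv2.resize(a["frame"][195:300,240:445],None,fx=3.9,fy=3.9,interpolation=cv2.INTER_CUBIC)
cv2.imwrite("pics/topc.png",A)
B=cv2.resize(b["frame"][190:315,290:420],None,fx=4.6,fy=4.6,interpolation=cv2.INTER_CUBIC)
cv2.imwrite("pics/sidec.png",B)
E
```

```text
(no output)
```

View pics/topc.png

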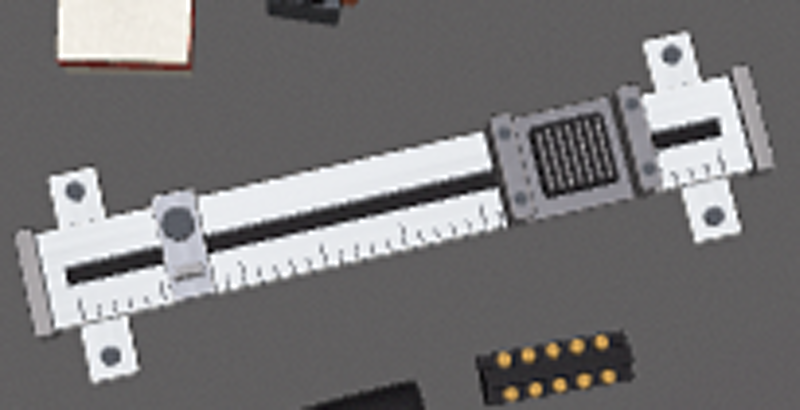

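View pics/sidec.png

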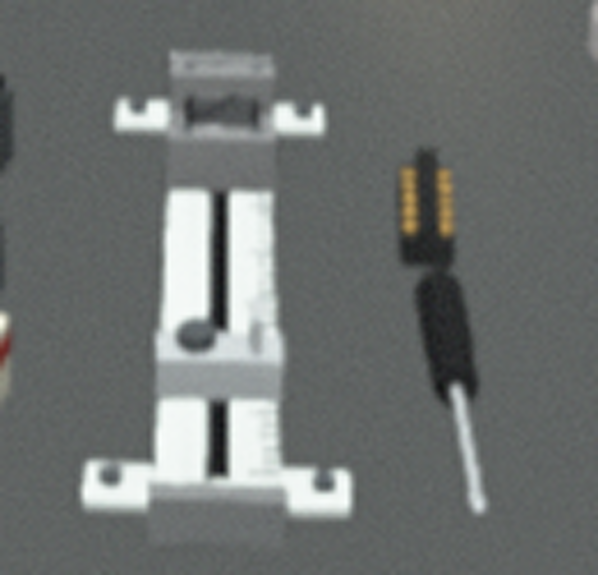

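The crops show the cap centre at crop (575,154), which is about (387.4,234.5) in the top image. The stop's slider-side top edge is near crop (195,192)–(212,272). The slot runs from (67,275) to (720,128). The fin is on the stop's near half.

```bash
python3 - <<'E'
from h import *
from scipy.spatial.transform import Rotation as Ro
d=pickle.load(open("top0.pkl","rb")); s=pickle.load(open("side0.pkl","rb"))
P=lambda x,y,z: at_z(d,240+x/3.9,195+y/3.9,z)
e1=(P(18,232,30)+P(38,335,30))/2; e2=(P(745,68,30)+P(772,168,30))/2
a=P(67,275,22);b=P(720,128,22)
print("ends",e1,e2,np.linalg.norm(e1-e2)); 
dr=(e1-e2)[:2];dr/=np.linalg.norm(dr);ds=(a-b)[:2];ds/=np.linalg.norm(ds)
print("dir",np.degrees(np.arctan2(dr[1],dr[0])),np.degrees(np.arctan2(ds[1],ds[0])))
cap=P(575,154,52); print("cap",cap)
n=(P(195,192,50)+P(212,272,50))/2; print("stop",n)
print("slider mid from ends", ((cap-e2)[:2]@dr), "stop along", (n-e2)[:2]@dr, "travel",(n-cap)[:2]@dr-46)
for nm,X in(("cap",cap),("stop",n)): p=proj(s,X); print(nm,"side px",p,(p-[290,190])*4.6)
o=sensors.get_obs(); R=Ro.from_rotvec(o["orientation"]).as_matrix(); print(R, o["ee_pos"])
for an in (dr,):
  y=R[:2,1]; print("tool y angle",np.degrees(np.arctan2(y[1],y[0])))
E
```

```text
ends [516.06801441 167.90085697  30.        ] [ 610.29145489 -276.2792769    30.        ] 454.06392508365644
dir 101.97655362396755 101.89703331421948
cap [ 586.26746402 -160.56408165   52.        ]
stop [543.21344856  61.13556685  50.        ]
slider mid from ends 118.18162824024051 stop along 343.98965074410194 travel 179.80802250386142
cap side px [338.65651896 215.2813272 ] [223.8199872 116.2941051]
stop side px [336.30751586 262.35247731] [213.01457295 332.82139564]
[[ 8.95253535e-01  4.45556691e-01 -5.84948837e-04]
 [ 4.45557073e-01 -8.95252636e-01  1.26999962e-03]
 [ 4.21798399e-05 -1.39759974e-03 -9.99999022e-01]] [ 278.29164711 -559.04944431  221.97752087]
tool y angle -63.54101092633454
```

```bash
python3 -m handwheel '[[0,0,0,0,0,0.128,1],[0,0,0,0,0,0.127,1],[0,0,0,0,0,0,1]]'; python3 -m handwheel '[[38,-32,0,0,0,0,1],[38,-32,0,0,0,0,1],[38,-32,0,0,0,0,1],[38,-32,0,0,0,0,1],[38,-32,0,0,0,0,1],[38,-32,0,0,0,0,1],[38,-32,0,0,0,0,1],[38,-32,0,0,0,0,1],[38,-32,0,0,0,0,1],[0,0,0,0,0,0,1]]'
cat > rel.py <<'E'
from h import *
from scipy.spatial.transform import Rotation as Ro
import sys
o=sensors.get_obs(); R=Ro.from_rotvec(o["orientation"]).as_matrix()
T=np.array([float(v) for v in sys.argv[1:4]])
print("p",o["ee_pos"].round(1),"to target, tool axes",(R.T@(T-o["ee_pos"])).round(1),"tool y deg",np.degrees(np.arctan2(R[1,1],R[0,1])).round(2),"F",o["ft_force"].round(1),"w",round(o["width"],1),"t",o["t"])
E
python3 rel.py 586.3 -160.5 85
```

```text
t: 0.48
ee_pos: [278.4, -559.2, 222.3]
orientation: [-3.124, -0.326, 0.0]
ft_force: [-0.4, -0.7, 0.0]
width: 61.4
grasp_force: 0.0
t: 1.72
ee_pos: [555.6, -204.9, 222.5]
orientation: [-3.123, -0.335, -0.001]
ft_force: [0.7, 0.1, -0.2]
width: 0.4
grasp_force: 0.0
p [ 555.6 -204.9  222.5] to target, tool axes [ 39.3 -36.9 137.5] tool y deg -77.76 F [ 0.7  0.1 -0.2] w 0.4 t 1.725
```

```bash
python3 -m handwheel '[[20,-19,30,0,0,0.006,1],[19,-18,40,0,0,0,1],[0,0,40,0,0,0,1],[0,0,28,0,0,0,1],[0,0,0,0,0,0,1],[0,0,0,0,0,0,1]]'; python3 rel.py 586.3 -160.5 55
python3 - <<'E'
from h import *
d=viewer.get_image("side");t=viewer.get_image("top")
B=cv2.resize(d["frame"][170:290,290:400],None,fx=4.8,fy=4.8,interpolation=cv2.INTER_CUBIC)
A=cv2.resize(t["frame"][190:270,340:450],None,fx=4,fy=4,interpolation=cv2.INTER_CUBIC)
C=np.zeros((600,800,3),np.uint8); h=min(600,B.shape[0]); w=min(400,A.shape[1])
C[:h,:400]=B[:h,40:440]; C[:A.shape[0],400:400+w]=A[:,:w]
cv2.imwrite("pics/near.png",C)
E
```

```text
t: 2.48
ee_pos: [585.1, -164.1, 85.6]
orientation: [3.125, 0.315, 0.002]
ft_force: [-0.8, 0.1, 0.0]
width: 0.5
grasp_force: 0.0
p [ 585.1 -164.1   85.6] to target, tool axes [ 1.9 -3.3 30.6] tool y deg -78.49 F [-0.8  0.1  0. ] w 0.5 t 2.475
```

View pics/near.png

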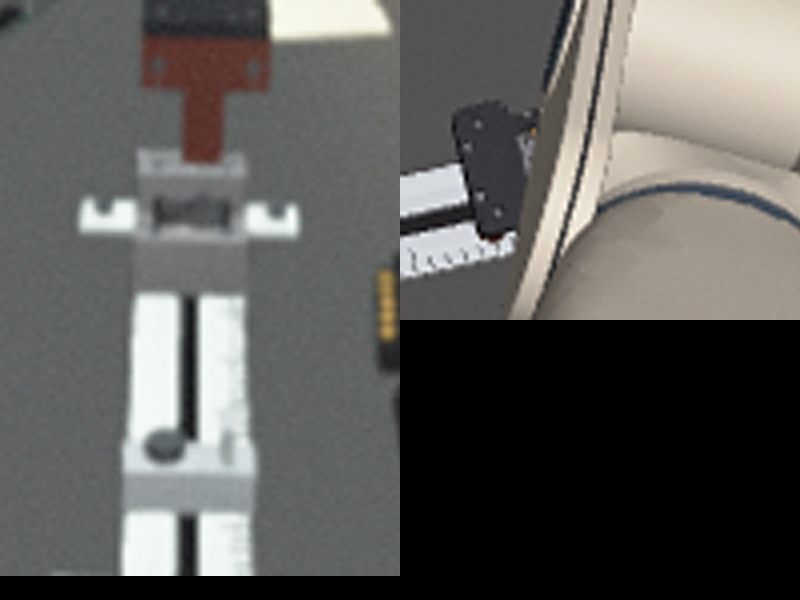

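The side view shows the shut fingertips at crop (202,160), above the cap at (191,212) between the cheeks. The arm hides the slider in the top view. I'll check the projections against both.

```bash
python3 - <<'E'
from h import *
s=pickle.load(open("side0.pkl","rb")); o=sensors.get_obs()
f=lambda X:((proj(s,X)-[290,170])*4.8-[40,0]).round(1)
p=o["ee_pos"]; dr=np.array([-.207,.978,0])
print("tip",p.round(1),f(p),"front lower edge",f(p+13.5*dr)); print("cap",f([586.3,-160.5,52]))
c=np.array([586.3,-160.5,62]); 
for k in (-46,-32,32,46): print(k,f(c+k*dr))
E
```

```text
tip [ 585.6 -164.    86.3] [198.  160.4] front lower edge [197.9 171.6]
cap [193.5 217.4]
-46 [194.6 164.1]
-32 [194.4 175.3]
32 [193.6 229.1]
46 [193.5 241.5]
```

```bash
python3 - <<'E'
from h import *
s=pickle.load(open("side0.pkl","rb")); d=pickle.load(open("top0.pkl","rb"))
dr=np.array([-.207,.978,0]); xr=np.array([.978,.207,0]); c=np.array([586.3,-160.5,0])
im=viewer.get_image("side")["frame"][180:260,310:370]; k=9
B=cv2.resize(im,None,fx=k,fy=k,interpolation=cv2.INTER_CUBIC)[:590]
def poly(y0,y1,x,z,col):
    q=np.array([(proj(s,c+y*dr+xx*xr+[0,0,z])+.5-[310,180])*k for y,xx in((y0,-x),(y0,x),(y1,x),(y1,-x))],np.int32); cv2.polylines(B,[q],True,col,1)
poly(-46,-32,32,62,(0,0,255));poly(32,46,32,62,(0,0,255));poly(-23,23,22,52,(0,255,0));poly(-117,-109,32,30,(255,0,0))
p=sensors.get_obs()["ee_pos"]; q=np.array([(proj(s,p+y*dr+xx*xr)+.5-[310,180])*k for y,xx in((-13.5,-10),(-13.5,10),(13.5,10),(13.5,-10))],np.int32); cv2.polylines(B,[q],True,(0,255,255),1)
cv2.imwrite("pics/ov.png",B)
E
```

```text
(no output)
```

View pics/ov.png

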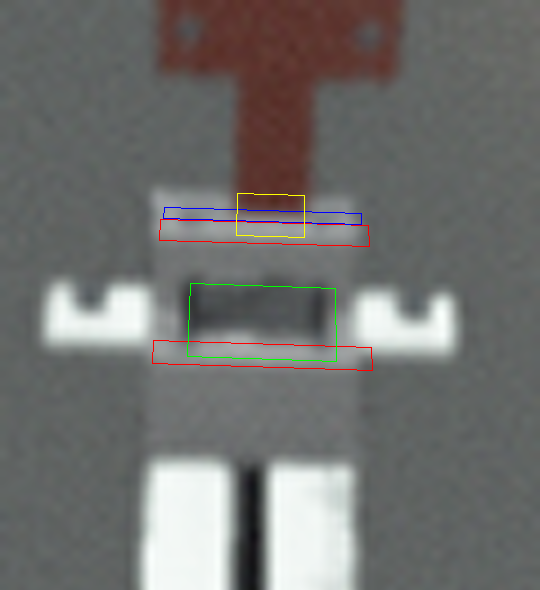

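The overlay (red and green predictions) sits about 10 px (1 camera pixel, about 3 mm) right of and below the real slider. The cap is at (255,310) in the crop and the fingertip at about (274,205). I'll shift +4 mm in tool x and go down.

```bash
python3 -m handwheel '[[4,-2,8,0,0,0,1],[0,0,12,0,0,0,1],[0,0,8,0,0,0,1],[0,0,3,0,0,0,1],[0,0,0,0,0,0,1],[0,0,0,0,0,0,1]]'; python3 rel.py 586.3 -160.5 44
```

```text
t: 3.38
ee_pos: [588.4, -160.6, 53.9]
orientation: [3.126, 0.315, 0.0]
ft_force: [0.5, -0.9, -0.6]
width: 0.2
grasp_force: 0.0
p [ 588.4 -160.6   53.9] to target, tool axes [-2.1 -0.5  9.9] tool y deg -78.5 F [ 0.5 -0.9 -0.6] w 0.2 t 3.375
```

No contact yet, so the tip is between the cheeks. Now I'll press straight down.

```bash
python3 -m handwheel '[[0,0,3,0,0,0,1],[0,0,3,0,0,0,1],[0,0,2,0,0,0,1],[0,0,2,0,0,0,1],[0,0,0,0,0,0,1],[0,0,0,0,0,0,1],[0,0,0,0,0,0,1]]'; python3 rel.py 586.3 -160.5 43.5
```

```text
t: 4.25
ee_pos: [588.8, -160.7, 44.6]
orientation: [3.125, 0.315, 0.002]
ft_force: [-2.1, 0.4, 8.2]
width: 0.5
grasp_force: 4.2
p [ 588.8 -160.7   44.6] to target, tool axes [-2.4 -0.7  1.1] tool y deg -78.5 F [-2.1  0.4  8.2] w 0.5 t 4.25
```

```bash
python3 -m handwheel '[[0,0,1,0,0,0,1],[0,-3,0,0,0,0,1],[0,-4,0,0,0,0,1],[0,-4,0,0,0,0,1],[0,-4,0,0,0,0,1],[0,-4,0,0,0,0,1],[0,-4,0,0,0,0,1],[0,-4,0,0,0,0,1],[0,-4,0,0,0,0,1],[0,-4,0,0,0,0,1]]'; python3 rel.py 543.2 61.1 43.5
```

```text
t: 5.5
ee_pos: [581.4, -126.6, 43.5]
orientation: [3.125, 0.315, 0.001]
ft_force: [-2.3, -1.6, 8.5]
width: 0.2
grasp_force: 4.3
p [ 581.4 -126.6   43.5] to target, tool axes [  -0.  -191.6   -0.2] tool y deg -78.49 F [-2.3 -1.6  8.5] w 0.2 t 5.5
```

```bash
python3 -m handwheel '[[0,-6,0,0,0,0,1],[0,-10,0,0,0,0,1],[-0.5,-12,0,0,0,0,1],[0,-12,0,0,0,0,1],[-0.5,-12,0,0,0,0,1],[0,-12,0,0,0,0,1],[0,-12,0,0,0,0,1],[0,-10,0,0,0,0,1],[0,-8,0,0,0,0,1],[0,-5,0,0,0,0,1]]'; python3 rel.py 543.2 61.1 43.5
python3 - <<'E'
from h import *
im=viewer.get_image("side")["frame"][190:300,290:400]
cv2.imwrite("pics/mid.png",cv2.resize(im,None,fx=5,fy=5,interpolation=cv2.INTER_CUBIC))
E
```

```text
t: 6.75
ee_pos: [560.3, -29.4, 43.3]
orientation: [3.125, 0.316, -0.0]
ft_force: [-3.6, -2.3, 8.4]
width: 0.3
grasp_force: 4.3
p [560.3 -29.4  43.3] to target, tool axes [  1.3 -92.1  -0.2] tool y deg -78.47 F [-3.6 -2.3  8.4] w 0.3 t 6.75
```

View pics/mid.png

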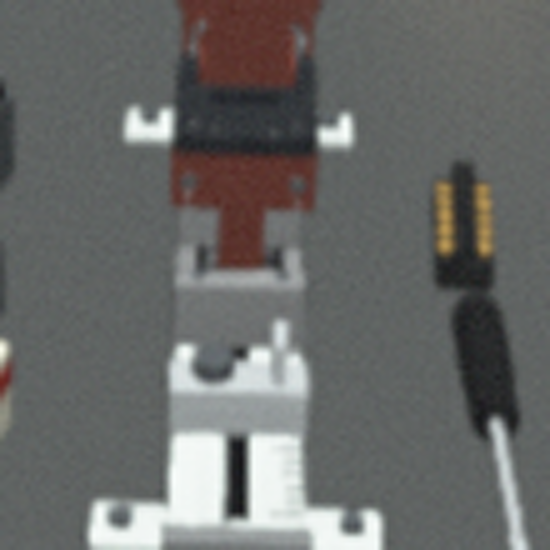

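The slider follows with the cap down. The fingertips are between the cheeks at crop (242,260), and the stop with its fin is ahead at (238,365). I'll carry on and slow down towards the end.

```bash
python3 -m handwheel '[[-0.5,-5,0,0,0,0,1],[0,-6,0,0,0,0,1],[0,-6,0,0,0,0,1],[0,-6,0,0,0,0,1],[0,-5,0,0,0,0,1],[0,-4,0,0,0,0,1],[0,-3,0,0,0,0,1],[0,-2,0,0,0,0,1]]'; python3 rel.py 543.2 61.1 43.5;  python3 -m handwheel '[[0,-2,0,0,0,0,1],[0,-2,0,0,0,0,1],[0,-2,0,0,0,0,1]]'
```

```text
t: 7.8
ee_pos: [552.5, 6.6, 43.3]
orientation: [3.125, 0.315, -0.0]
ft_force: [-3.9, -1.6, 8.8]
width: 0.6
grasp_force: 4.3
p [552.5   6.6  43.3] to target, tool axes [  1.8 -55.3  -0.3] tool y deg -78.48 F [-3.9 -1.6  8.8] w 0.6 t 7.8
t: 8.18
ee_pos: [551.3, 12.4, 43.2]
orientation: [3.125, 0.315, -0.001]
ft_force: [-2.3, -1.9, 9.4]
width: 0.4
grasp_force: 4.3
```

```bash
for i in 1; do python3 -m handwheel '[[0,-2,0,0,0,0,1],[0,-2,0,0,0,0,1]]'; python3 -m handwheel '[[0,-2,0,0,0,0,1],[0,-2,0,0,0,0,1]]';  python3 -m handwheel '[[0,-1.5,0,0,0,0,1],[0,0,0,0,0,0,1]]'; done | grep -E "ee_pos|ft"
```

```text
ee_pos: [550.7, 15.9, 43.3]
ft_force: [-1.2, -7.3, 8.3]
ee_pos: [550.9, 19.4, 43.6]
ft_force: [-0.7, -6.8, 8.4]
ee_pos: [550.9, 21.1, 43.7]
ft_force: [-0.1, -5.5, 8.6]
```

The y force jumped to about 7 N and then stayed level. The slider seems to have reached the stop, with the tips now sliding over the cap. I'll carry on to the front cheek to confirm.

```bash
for i in 1; do python3 -m handwheel '[[0,-2,0.3,0,0,0,1],[0,-2,0,0,0,0,1]]'; python3 -m handwheel '[[0,-1.5,0,0,0,0,1],[0,-1.5,0,0,0,0,1]]';  python3 -m handwheel '[[0,-1,0,0,0,0,1],[0,-0.5,0,0,0,0,1]]'; done | grep -E "ee_pos|ft"; python3 rel.py 543.2 61.1 43.5
```

```text
ee_pos: [550.3, 24.8, 43.4]
ft_force: [1.2, -7.5, 8.8]
ee_pos: [549.9, 27.8, 43.5]
ft_force: [1.4, -6.4, 8.8]
ee_pos: [549.6, 29.2, 43.5]
ft_force: [1.4, -6.5, 7.9]
p [549.6  29.2  43.5] to target, tool axes [  0.1 -32.5  -0.1] tool y deg -78.46 F [ 1.4 -6.5  7.9] w 0.6 t 9.675
```

```bash
for i in 1; do python3 -m handwheel '[[0,-1,0,0,0,0,1],[0,-1,0,0,0,0,1]]'; python3 -m handwheel '[[0,-0.7,0,0,0,0,1],[0,-0.5,0,0,0,0,1]]';  python3 -m handwheel '[[0,-0.7,0,0,0,0,1],[0,0,0,0,0,0,1]]'; done | grep -E "ee_pos|ft"
python3 - <<'E'
from h import *
im=viewer.get_image("side")["frame"][200:300,300:380]
cv2.imwrite("pics/end.png",cv2.resize(im,None,fx=6,fy=6,interpolation=cv2.INTER_CUBIC))
E
```

```text
ee_pos: [549.2, 31.2, 43.5]
ft_force: [0.6, -6.8, 8.4]
ee_pos: [549.0, 32.3, 43.5]
ft_force: [1.6, -6.4, 8.5]
ee_pos: [548.9, 33.2, 43.5]
ft_force: [0.3, -6.1, 8.5]
```

View pics/end.png

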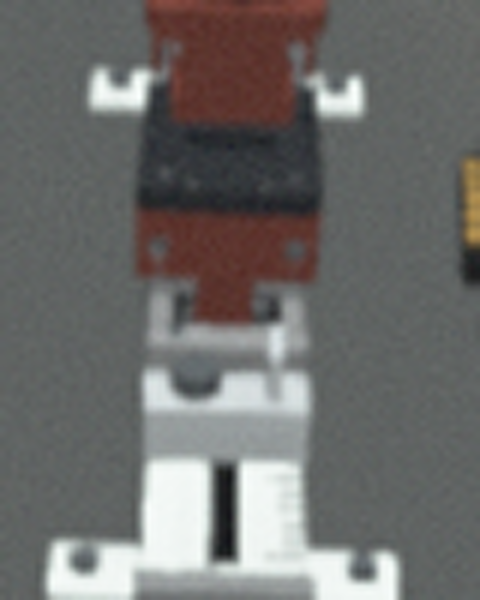

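The slider's nose at crop (228,350) lies directly behind the stop's top at (225,385), so it is close or touching. I'll keep pushing gently until the cheek takes the force.

```bash
for i in 1; do python3 -m handwheel '[[0,-1,0,0,0,0,1],[0,-1,0,0,0,0,1]]'; python3 -m handwheel '[[0,-0.7,0,0,0,0,1],[0,-0.5,0,0,0,0,1]]';  python3 -m handwheel '[[0,-0.7,0,0,0,0,1],[0,-0.3,0,0,0,0,1]]'; done | grep -E "ee_pos|ft"
```

```text
ee_pos: [548.5, 35.0, 43.5]
ft_force: [1.1, -6.1, 8.2]
ee_pos: [548.2, 36.2, 43.5]
ft_force: [1.0, -7.6, 7.7]
ee_pos: [548.1, 36.8, 43.5]
ft_force: [1.5, -10.5, 8.3]
```

```bash
for i in 1; do python3 -m handwheel '[[0,-0.4,0,0,0,0,1],[0,0,0,0,0,0,1]]'; python3 -m handwheel '[[0,-0.4,0,0,0,0,1],[0,0,0,0,0,0,1]]'; done | grep -E "ee_pos|ft"
```

```text
ee_pos: [548.1, 36.9, 43.5]
ft_force: [2.1, -11.4, 8.4]
ee_pos: [548.1, 36.9, 43.5]
ft_force: [1.4, -12.6, 7.2]
```

The cheek is bearing firmly, about 12 N with no motion, so the slider is against the stop. I'll lift straight up.

```bash
python3 -m handwheel '[[0,0,-2,0,0,0,1],[0,0,-2,0,0,0,1],[0,0,-2,0,0,0,1],[0,0,-2,0,0,0,1],[0,0,-2,0,0,0,1],[0,0,0,0,0,0,1]]';python3 -m handwheel '[[0,1,-2,0,0,0,1],[0,1,-4,0,0,0,1],[0,1,-8,0,0,0,1],[0,0,-15,0,0,0,1],[0,0,-30,0,0,0,1],[0,0,-40,0,0,0,1],[0,0,-30,0,0,0,1],[0,0,0,0,0,0,1],[0,0,0,0,0,0,1]]'
python3 - <<'E'
from h import *
im=viewer.get_image("side")["frame"][200:300,300:400]
im2=viewer.get_image("top")["frame"][195:300,240:345]
C=np.hstack([cv2.resize(i,(400,400),interpolation=cv2.INTER_CUBIC) for i in(im,im2)])
cv2.imwrite("pics/fin.png",C)
E
```

```text
t: 12.48
ee_pos: [547.1, 36.9, 52.1]
orientation: [3.123, 0.316, 0.002]
ft_force: [3.9, -13.3, -3.9]
width: 0.3
grasp_force: 6.8
t: 13.6
ee_pos: [546.3, 36.2, 181.4]
orientation: [-3.126, -0.315, 0.0]
ft_force: [-0.2, 0.3, 0.2]
width: 0.5
grasp_force: 0.0
```

View pics/fin.png

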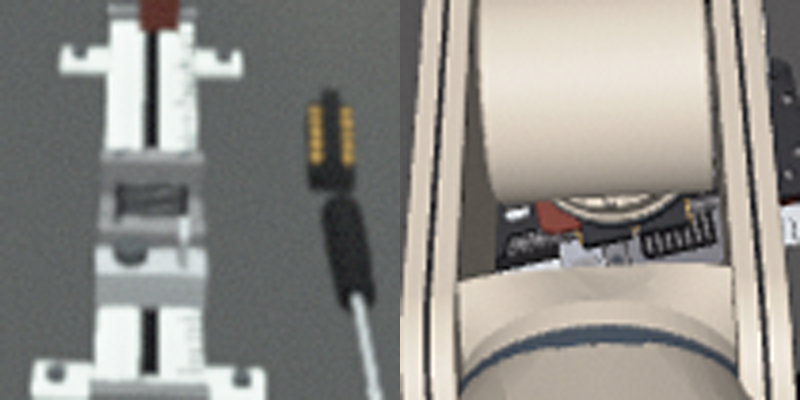

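The side view shows the slider at crop (150,190) against the stop at (150,275). The cap is free and up, and the robot is clear with no load on the wrist.

```bash
python3 -c "
from workcell import ctrl; print(ctrl.close_job())"
```

```text
the job is handed in; nothing more can be done
None
```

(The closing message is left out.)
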